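# Draw the bolt of the reject box and lever its heavy lid up

## Task

Using only touch, push the bolt of the reject box back to the end of its travel so that it frees the lid, then press the padded long end of the lever down onto its rubber stop so that the short end raises the heavy lid. Finish while still pressing the lever down there, holding the lid up. Do not touch the lid itself, do not lift the lever or knock it off its fulcrum, and leave the loose parts round the box where they stand.

Things in the scene. Friction and masses are not known exactly. Their poses are not given: they have to be found in the camera images.
- reject_box: Grey open steel box fixed on a bare aluminium base plate 121 x 372 x 8 mm; place and yaw vary. Origin on the table under the plate, z up. Its y axis runs along the plate from the lever pad (-y end) to the box (y 60 to 160 mm, 80 mm wide in x, rim at z 90 mm). The bolt's shelf and two saddles (y -32 and +43 mm, 10 mm long, top z 108.5 mm) stand at x 56 mm.
- lid: Heavy steel lid, about 1.6 kg, 90 x 130 x 10 mm, on the box rim, top at z 100 mm; origin on its hinge at box y 165, z 90 mm. Its free lip overhangs the box towards the lever, from y 35 to 60 mm. A 16 mm ear (y 62 to 78 mm) at its +x side lies under the shot bolt's tip. It falls shut when the lever is let go. The robot must not touch it.
- lid_lip (a point): Point on the top of the lid at the middle of its free lip, at z 100 mm when shut and about 126 mm when the lever is right down on its stop.
- bolt (a joint): How far the bolt is drawn back: 0 = shot (tip over the lid's ear), 0.030 m = end of travel; the ear is free above about 0.018 m. Starts at 0 to 0.004 m. It slides along the box's -y (away from the lid, towards the lever pad) and stays where it is left; it takes about 2 N.
- bolt_knob (a point): Centre of the top of the bolt's upright knob, a steel pin 12 mm thick with a 15 mm cap, which stands 36 mm above the middle of the bolt rod (knob top at z 138.5 mm, rod top at z 107.5 mm). At box x 56 mm, y 21 mm when shot. Push it on its lid side, towards -y of the box.
- lever: Loose dark steel bar 20 x 10 mm and about 243 mm long, 0.25 kg, resting level on the fulcrum bar with a notch under it and its short round nose under the lid's lip. Origin: middle of its underside right above the fulcrum; axes as the box's: +y to the nose (70 mm from the origin), -y to the round press pad.
- lever_pad (a point): Centre of the top of the press pad, a 36 mm disc 10 mm thick on the lever's long end, 155 mm from the fulcrum. At rest its top is level at z 90 mm; right down on the stop (lever turned about 0.38 rad) it is at about z 31 mm and about 8 mm nearer the fulcrum. It takes about 2 to 5 N to press down.
- fulcrum (a point): Top middle of the fulcrum bar (10 mm thick, along x) between two grey cheeks (x +-12 to +-18 mm, top z 94 mm), at box y -15 mm, z 80 mm: where the lever's origin rests.
- bush_4: Bystander: small steel flange bush, 24 mm across and 30 mm high, standing on the table; origin under its centre.
- gauge_block_20: Bystander: steel gauge block 9 x 30 x 20 mm on the table; origin under its centre.
- vee_block: Bystander: steel vee block 45 x 44 x 34 mm on the table; origin under its centre.
- stop_top (a point): Centre of the top of the round rubber stop, 24 mm across, under the lever's long end at box y -150 mm, z 26 mm.

How it is judged:
By the outcome, as a careful person would: the job done as asked, in the order asked, and still so for the second after the job is handed in, while the arm keeps its last pose, push and grip.
It also fails if it takes over 38 s, if anything falls off the work surface, if the arm or the gripper's body presses on something with over 40 N, if the wrist force passes 120 N, or if a joint passes its speed limit or range.

## Robot

A 7-joint arm with a two-finger parallel gripper is mounted at the origin on a cart in front of the work surface, level with it; the furniture and walls round the work are solid. World frame = base frame: x ahead of the robot, y to its left, z up, the work surface at z = 0. Lengths are in mm, angles in rad, forces in N, time in s.
With the tool pointing down it reaches from about 400 to 875 mm from the base axis. Payload 4.4 kg.
Tool frame: the origin (TCP) lies at the very end of the fingers, on their centre line; the grasp point (between the pads) lies ctrl.grip_point_offset behind it (ctrl.grip_point_offset is the distance from the TCP to the grasp point, in mm); z points along the fingers, y is the line along which they close (so a half turn about z gives the same grasp; the last joint's range is limited). The gripper opens to 85 mm and grips with 20 to 120 N. Pads are 22 mm wide; open, the fingers measure 114 mm over their backs; the gripper's body (76 mm by 85 mm) begins 54 mm behind the grasp point. The pads swing forward as they close: fully open they stand 13 mm farther back than shut.
Start: joints at [1.283, 0.628, 0.038, 1.517, -0.027, 0.996, -0.02], TCP at [143.018, -634.085, 231.313] pointing down, gripper open.
Joint ranges: [-3.06, 3.06], [-0.37, 2.12], [-1.25, 1.32], [0.18, 2.47], [-1.1, 4.24], [0.23, 1.98], [-2.94, 2.94]. Speed limits (rad/s): [2.57, 2.57, 3.14, 3.14, 3.14, 3.14, 3.14].

## Interface

Orientations are given as [roll, pitch, yaw] about the fixed x, y, z axes, in that order (R = Rz(yaw) Ry(pitch) Rx(roll)).
In Python, from cell import read_state, cams, ctrl, models gives the robot as it stands. The module is installed in compiled form; this text tells all that it offers.
- The arm moves only by the tool move_tool, called after "Call:" as a command line: name --pt "numbers of a row" for each row, then --argument value for the rest. Schema: {"type":"object","properties":{"ticks":{"type":"array","items":{"type":"object","properties":{"pos":{"type":"array","items":{"type":"number"},"minItems":3,"maxItems":3},"rot":{"type":"array","items":{"type":"number"},"minItems":3,"maxItems":3},"jaw":{"type":"number"}},"additionalProperties":false,"required":["jaw"]},"minItems":1,"maxItems":12},"only":{"type":"string"},"quiet":{"type":"boolean"},"lines":{"type":"string"}},"required":["ticks"],"additionalProperties":false}. ticks is a list of rows, 1 to 12 of them, each an object with the fields pos (a list: dx, dy, dz in a scale on which 1.0 is 100 cm), rot (a list: a rotation vector rx, ry, rz in normalised numbers (1 is 2 pi rad)), jaw (the finger opening in mm); a field left out counts as zero (the opening has to be given); each row shifts and turns the commanded pose from where the row before left it, along the tool's axes as they then stand; what a row does not reach is not made up. A row lasts 1/10 s, in which the tool goes at most 50 mm and 0.15 rad, less where a joint would pass 70% of its speed; a pose out of reach is approached as far as the arm can. The fingers move at their own pace and stop on an object; the grip force is fixed at half the most. Time passes only in rows, so rows that do not move let the fingers close. The tool returns the time, the measured TCP pose, the force, the opening and the grip force at its end. only (a regular expression) keeps the lines of the reply that match it, lines (a string "A,B") keeps lines A to B, and quiet returns only ok. Shift and turn numbers lie between -1 and 1, and a call with a number outside is refused. Input that does not fit is refused with a message, and nothing moves.
- read_state(): the state, without advancing time (a new reading comes with each control period).
- cams.get_image(name): name is "scene" or "side" or "wrist"; returns (picture, depth): 420x560x3 uint8, blue, green, red; 420x560 float32, mm along the optical axis (not along the pixel's ray), 0 where there is no reading.
- cams.calibration(name): a dict with "fx", "fy", "cx", "cy" (pixels), "rvec" (rotation vector, rad) and "tvec" (3), from world to camera coordinates, as OpenCV has them; the wrist camera has in their place "hand_eye" (4x4, takes a point from camera to tool coordinates, whose origin is the TCP and whose axes are the flange's). Camera axes: x right, y down, z forward; pixel columns grow to the right and rows downward; lengths in mm; the calibration is good to about 2 mm. A picture is of the moment at which its call begins: read the wrist's pose just before it. calibration takes no time and is no camera call.
- ctrl.finish_job(): hands the job in; it is judged then, once.
Trained networks look in the newest picture that a camera, given by its name, has taken for a name from the list of things; names that differ only in an ending like _2 or _b are one class to them, and where a whole thing is asked for, a point or a joint stands for the part that bears it (a point fixed in the world has none). Each returns a list of dicts, best first, with "confidence" (0 to 1); they miss things now and then, are a little off and sometimes report something else, mostly with a low value. They report only what shows in the picture. A call takes as long as a camera call.
- models.search_frame(thing, camera): "extent" ([left, top, right, bottom] in pixels, round what is visible of it).
- models.mark_of(thing, camera): "position" ([column, row] in pixels: a listed point, or the origin of a listed thing).
The state is a dict: "clock": time; "qpos": joint angles; "qd": joint speeds; "tau": joint torques, N m; "eef_pos": TCP position; "tool_rot": TCP orientation; "force": force on the tool from outside, world axes, zero at the start; "torque": the same for the moment, N m; "width": finger opening in mm; "gripper_force": force on a finger pad.
Only numpy, scipy, OpenCV 4.12 (cv2) and the standard library are available. Lean on these libraries where they do the work, as an engineer would, in place of code of your own. Each camera call takes 0.05 s, during which the arm holds its last target. There are 200 camera calls.

## Working session

There is one attempt and no reset: what is moved stays moved. The work goes in short steps, Python scripts to look and compute and a tool call to move; the robot and the scene stay as the last step left them, time stands still between calls to the robot, and variables do not carry over. Pictures are saved under pics/ and viewed, at most 10 in all, crops included, and the job is handed in when it is done.

```bash
mkdir -p pics; cat > h.py <<'E'
import numpy as np, cv2
from scipy.spatial.transform import Rotation as R
from cell import read_state, cams, ctrl, models
def cal(n):
    c=cams.calibration(n); K=np.array([[c['fx'],0,c['cx']],[0,c['fy'],c['cy']],[0,0,1.]])
    if 'rvec' in c: Rw=cv2.Rodrigues(np.array(c['rvec'],float))[0]; t=np.array(c['tvec'],float).ravel()
    else:
        s=read_state(); T=np.eye(4); T[:3,:3]=R.from_euler('xyz',s['tool_rot']).as_matrix(); T[:3,3]=s['eef_pos']
        M=np.linalg.inv(T@np.array(c['hand_eye'])); Rw=M[:3,:3]; t=M[:3,3]
    return K,Rw,t
def atz(n,uv,z,C=None):
    K,Rw,t=C or cal(n); o=-Rw.T@t; d=Rw.T@np.linalg.inv(K)@np.array([uv[0],uv[1],1.])
    return o+d*(z-o[2])/d[2]
def proj(n,P,C=None):
    K,Rw,t=C or cal(n); p=K@(Rw@np.asarray(P,float)+t); return p[:2]/p[2]
E
python3 - <<'E'
from h import *
s=read_state(); print(s['eef_pos'],s['tool_rot'],s['force'],s['width'],s['clock'])
Z=dict(bolt_knob=138.5,lever_pad=90,fulcrum=80,lid_lip=100,lever=80,stop_top=26,reject_box=0,lid=90,bush_4=0,vee_block=0,gauge_block_20=0)
ims=[]
for n in ('scene','side','wrist'):
    im,d=cams.get_image(n); C=cal(n); cv2.imwrite(f'pics/{n}0.png',im)
    for k,z in Z.items():
        for r in models.mark_of(k,n)[:2]:
            print(n,k,round(r['confidence'],2),np.round(r['position']),atz(n,r['position'],z,C).round(1))
E
```

```text
[ 142.86834918 -633.45275689  230.36402045] [-3.13966776e+00  1.41004425e-05  2.21772672e-01] [ 0.20542412 -0.45769264 -0.11858259] 85.62658826535585 0.0
scene bolt_knob 0.57 [296. 202.] [500.5  50.4 138.5]
scene lever_pad 0.7 [336. 292.] [ 456.6 -140.2   90. ]
scene lever_pad 0.52 [294. 204.] [520.   82.7  90. ]
scene fulcrum 0.77 [285. 240.] [451.1  18.5  80. ]
scene lid_lip 0.9 [269. 221.] [441.4  64.5 100. ]
scene lever 0.59 [283. 244.] [441.3  11.2  80. ]
scene stop_top 0.75 [324. 302.] [ 451.3 -120.6   26. ]
scene reject_box 0.87 [280. 260.] [444.1  26.8   0. ]
scene lid 0.58 [236. 191.] [432.9 187.7  90. ]
scene bush_4 0.42 [252. 288.] [354.1   1.1   0. ]
scene vee_block 0.7 [349. 266.] [562.3 -72.7   0. ]
scene gauge_block_20 0.68 [291. 326.] [ 374.3 -116.     0. ]
side bolt_knob 0.53 [283. 199.] [497.9  66.1 138.5]
side lever_pad 0.67 [333. 185.] [ 461.3 -136.8   90. ]
side lid_lip 0.77 [305. 223.] [449.2  73.4 100. ]
side lever 0.89 [313. 222.] [448.3  28.5  80. ]
side stop_top 0.71 [325. 215.] [ 465.6 -107.    26. ]
side reject_box 0.97 [311. 258.] [445.1  36.8   0. ]
side lid 0.84 [284. 259.] [439.8 193.   90. ]
side bush_4 0.61 [354. 260.] [359.5   7.8   0. ]
side vee_block 0.73 [281. 199.] [ 610.5 -189.     0. ]
side vee_block 0.64 [278. 220.] [571.3 -80.8   0. ]
side gauge_block_20 0.46 [369. 234.] [ 360.3 -110.9    0. ]
```

View pics/scene0.png

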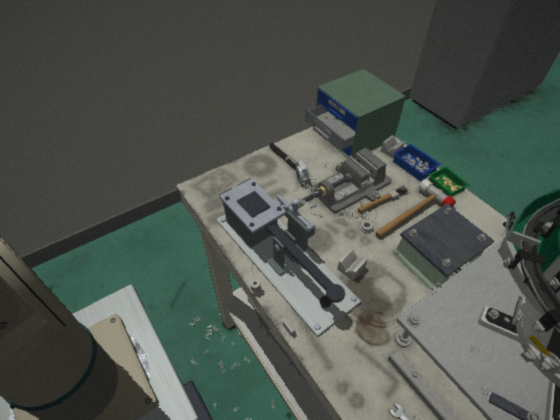

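View pics/side0.png

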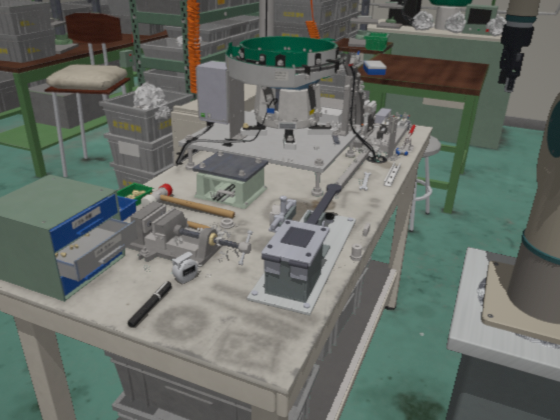

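The scene picture shows the plate running from the box at about (250,205) to the pad at (336,292). The side picture agrees: box at (295,255), pad at (333,187). Box origin is about (447,32) with yaw about 0.07. The bush, gauge block and vee block stand on both sides of the plate. Next I'll bring the wrist camera over it, raised, with the fingers closing.

```bash
cat >> h.py <<'E'
def need(P,yaw=None):
    s=read_state(); M=R.from_euler('xyz',s['tool_rot'])
    print('at',np.round(s['eef_pos'],1),np.round(s['tool_rot'],3),'F',np.round(s['force'],1),'t',s['clock'],'tool shift',M.inv().apply(np.array(P)-s['eef_pos']).round(1), 'rotvec', (M.inv()*R.from_euler('xyz',[np.pi,0,yaw])).as_rotvec().round(3) if yaw is not None else '')
E
python3 - <<'E'
from h import *
print(np.round(cams.calibration('wrist')['hand_eye'],3).tolist(),ctrl.grip_point_offset,cams.calibration('wrist')['fx'])
need([440,-60,380],.07)
E
```

```text
[[-0.001, -0.947, -0.321, 82.947], [1.0, -0.001, -0.001, 0.779], [0.0, -0.321, 0.947, -142.217], [0.0, 0.0, 0.0, 1.0]] 18.700000000000003 363.37176849039975
at [ 143.  -634.1  231.3] [ 3.142 -0.     0.222] F [ 0.5 -0.   0.4] t 1.8 tool shift [ 416.  -494.7 -148.7] rotvec [ 0.    -0.     0.152]
```

The manual's scale: shifts go in shares of 100 cm and turns go in shares of 2 pi rad. Converting my numbers, -43 mm / 1000 = -0.043, -40 mm / 1000 = -0.04.

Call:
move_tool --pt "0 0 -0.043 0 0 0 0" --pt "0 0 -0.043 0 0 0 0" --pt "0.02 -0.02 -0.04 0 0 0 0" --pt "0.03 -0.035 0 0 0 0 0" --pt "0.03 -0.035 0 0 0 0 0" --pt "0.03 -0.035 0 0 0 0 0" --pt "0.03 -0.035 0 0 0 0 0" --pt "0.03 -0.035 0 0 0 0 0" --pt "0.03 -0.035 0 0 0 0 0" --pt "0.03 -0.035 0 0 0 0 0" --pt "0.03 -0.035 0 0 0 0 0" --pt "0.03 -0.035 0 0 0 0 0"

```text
refused: ticks[0]: [0, 0, -0.043, 0, 0, 0, 0] is not of type 'object' (schema: type "object"). Nothing was moved.
```

I used the wrong layout. The manual says a list of objects, one for each row; once more.

Call:
move_tool --ticks '[{"pos": [0,0,-0.043],"jaw": 0},{"pos": [0,0,-0.043],"jaw": 0},{"pos": [0.02,-0.02,-0.04],"jaw": 0},{"pos": [0.03,-0.035,0],"jaw": 0},{"pos": [0.03,-0.035,0],"jaw": 0},{"pos": [0.03,-0.035,0],"jaw": 0},{"pos": [0.03,-0.035,0],"jaw": 0},{"pos": [0.03,-0.035,0],"jaw": 0},{"pos": [0.03,-0.035,0],"jaw": 0},{"pos": [0.03,-0.035,0],"jaw": 0},{"pos": [0.03,-0.035,0],"jaw": 0},{"pos": [0.03,-0.035,0],"jaw": 0}]'

```text
clock: 3.0
eef_pos: [352.8, -241.8, 357.7]
tool_rot: [3.141, -0.001, 0.222]
force: [1.2, -1.0, -0.4]
width: 0.1
gripper_force: 0.0
```

Call:
move_tool --ticks '[{"pos": [0.03,-0.035,0],"jaw": 0},{"pos": [0.03,-0.035,0],"jaw": 0},{"pos": [0.03,-0.035,0],"jaw": 0},{"pos": [0.03,-0.035,0],"jaw": 0},{"pos": [0.03,-0.035,0],"jaw": 0},{"pos": [0.03,-0.035,0],"jaw": 0},{"jaw": 0},{"jaw": 0}]'

```text
clock: 3.8
eef_pos: [481.7, 1.8, 357.1]
tool_rot: [3.142, 0.0, 0.225]
force: [-0.2, 0.2, 1.6]
width: 0.1
gripper_force: 0.0
```

```bash
python3 -c "
from h import *
need([500,0,360],.07)"
```

```text
at [481.7   1.8 357.1] [3.142 0.    0.225] F [-0.2  0.2  1.6] t 3.8 tool shift [17.5  5.9 -2.9] rotvec [0.    0.    0.155]
```

```bash
cat > look.py <<'E'
from h import *
import sys
C=cal('wrist'); im,d=cams.get_image('wrist'); cv2.imwrite(sys.argv[1],im); np.save('d.npy',d)
Z=dict(bolt_knob=138.5,lever_pad=90,fulcrum=80,lid_lip=100,lever=80,stop_top=26,reject_box=0,lid=90,bush_4=0,vee_block=0,gauge_block_20=0)
for k,z in Z.items():
    for r in models.mark_of(k,'wrist')[:2]:
        print(k,round(r['confidence'],2),np.round(r['position']),atz(0,r['position'],z,C).round(1))
E
python3 look.py pics/w1.png
```

```text
bolt_knob 0.75 [234. 139.] [501.6  56.6 138.5]
bolt_knob 0.25 [221. 185.] [452.9  61.  138.5]
lever_pad 0.88 [393. 204.] [ 459.2 -136.1   90. ]
fulcrum 0.65 [266. 184.] [447.9  15.3  80. ]
lid_lip 0.59 [223. 178.] [449.2  65.  100. ]
lever 0.8 [265. 183.] [449.2  16.6  80. ]
lever 0.26 [345. 242.] [395.6 -97.7  80. ]
stop_top 0.65 [366. 187.] [ 458.7 -118.1   26. ]
stop_top 0.16 [260. 169.] [451.7  27.5  26. ]
reject_box 0.77 [261. 166.] [449.3  26.5   0. ]
reject_box 0.75 [106. 161.] [408.2 239.1   0. ]
lid 0.76 [109. 160.] [438.9 196.3  90. ]
lid 0.23 [267. 185.] [449.9  14.4  90. ]
bush_4 0.53 [270. 228.] [362.1  -5.5   0. ]
vee_block 0.77 [356. 105.] [558.  -79.4   0. ]
gauge_block_20 0.74 [343. 244.] [ 361.1 -117.7    0. ]
gauge_block_20 0.67 [268. 183.] [427.6  11.8   0. ]
```

View pics/w1.png

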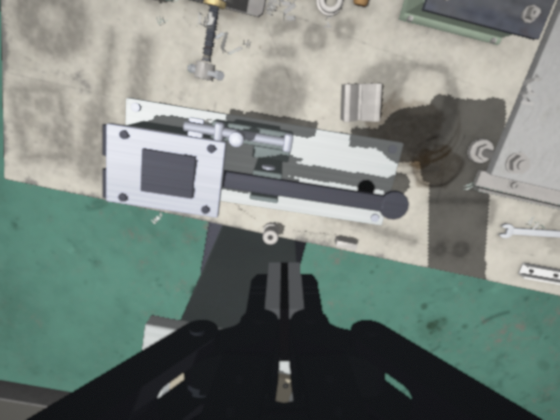

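The wrist picture shows the bolt knob at (236,139), pad at (395,204), lid lip at (223,178), with the bystanders clear of both. Knob is at about (502,57) and pad at about (459,-137). I'll go to the lid side of the knob.

To row units: 45 mm / 1000 = 0.045, -42 mm / 1000 = -0.042, 0.08 rad / 6.2832 = 0.0127.

Call:
move_tool --ticks '[{"pos": [0.019,-0.042,0],"rot": [0,0,0.0127],"jaw": 0},{"pos": [0.022,-0.04,0],"rot": [0,0,0.0127],"jaw": 0},{"pos": [0,0,0.045],"jaw": 0},{"pos": [0,0,0.045],"jaw": 0},{"pos": [0,0,0.045],"jaw": 0},{"pos": [0,0,0.045],"jaw": 0},{"pos": [0,0,0.02],"jaw": 0},{"jaw": 0},{"jaw": 0}]'

```text
clock: 5.3
eef_pos: [507.6, 89.1, 157.7]
tool_rot: [-3.141, -0.0, 0.062]
force: [0.6, 0.5, 0.4]
width: 0.3
gripper_force: 0.0
```

```bash
python3 -c "
from h import *
need([500,91,119],.062)"; python3 look.py pics/w2.png
```

```text
at [507.6  89.1 157.7] [-3.141 -0.     0.062] F [0.6 0.5 0.4] t 5.3 tool shift [-7.4 -2.4 38.7] rotvec [-0. -0. -0.]
bolt_knob 0.84 [350. 278.] [500.5  55.1 138.5]
fulcrum 0.92 [382. 304.] [448.3  15.7  80. ]
fulcrum 0.54 [524. 266.] [484.1 -75.7  80. ]
lever 0.93 [380. 304.] [449.   17.7  80. ]
stop_top 0.71 [524. 266.] [ 457.6 -117.    26. ]
stop_top 0.39 [493. 137.] [562.4 -64.3  26. ]
reject_box 0.83 [341. 253.] [448.1  32.6   0. ]
reject_box 0.5 [382. 306.] [395.5 -12.1   0. ]
lid 0.76 [121. 312.] [438.4 194.5  90. ]
vee_block 0.71 [492. 133.] [563.3 -78.    0. ]
gauge_block_20 0.59 [484. 337.] [ 366.  -118.1    0. ]
```

View pics/w2.png

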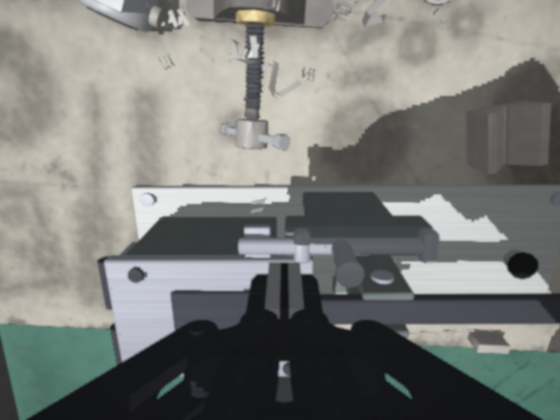

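The knob cap shows at (348,272), right of the closed fingertips at (285,270). The tip is on the lid side and has clearance to drop.

To row units: 20 mm / 1000 = 0.02, 19 mm / 1000 = 0.019.

Call:
move_tool --ticks '[{"pos": [-0.007,0,0],"jaw": 0},{"pos": [0,0,0.02],"jaw": 0},{"pos": [0,0,0.019],"jaw": 0},{"pos": [0,0.005,0],"jaw": 0},{"pos": [0,0.005,0],"jaw": 0},{"jaw": 0}]'

```text
clock: 6.5
eef_pos: [501.1, 77.2, 119.0]
tool_rot: [3.141, -0.001, 0.06]
force: [0.4, -0.4, -0.4]
width: 0.1
gripper_force: 0.0
```

Call:
move_tool --ticks '[{"pos": [0,0.005,0],"jaw": 0},{"pos": [0,0.004,0],"jaw": 0},{"pos": [0,0.004,0],"jaw": 0},{"jaw": 0}]'

```text
clock: 6.9
eef_pos: [501.9, 64.7, 118.6]
tool_rot: [3.141, -0.001, 0.061]
force: [1.0, -0.3, -0.4]
width: 0.3
gripper_force: 0.0
```

To row units: 5 mm / 1000 = 0.005.

Call:
move_tool --ticks '[{"pos": [0,0.005,0],"jaw": 0},{"pos": [0,0.005,0],"jaw": 0},{"jaw": 0}]'

```text
clock: 7.2
eef_pos: [502.2, 54.3, 118.3]
tool_rot: [3.141, 0.0, 0.061]
force: [0.1, 0.2, -0.4]
width: 0.2
gripper_force: 0.0
```

Call:
move_tool --ticks '[{"pos": [0,0.005,0],"jaw": 0},{"pos": [0,0.005,0],"jaw": 0},{"jaw": 0}]'

```text
clock: 7.5
eef_pos: [502.6, 47.0, 118.3]
tool_rot: [-3.139, -0.0, 0.063]
force: [-0.7, 5.3, 0.1]
width: 0.3
gripper_force: 2.7
```

```bash
python3 look.py pics/w3.png
```

```text
bolt_knob 0.56 [337. 310.] [503.2  25.6 138.5]
fulcrum 0.86 [331. 335.] [445.9  14.8  80. ]
lever 0.16 [462. 362.] [431.4 -66.7  80. ]
stop_top 0.94 [504. 284.] [ 457.3 -117.5   26. ]
reject_box 0.6 [300. 267.] [447.7  30.8   0. ]
reject_box 0.42 [329. 330.] [389.    1.3   0. ]
lid 0.57 [ 17. 344.] [436.2 194.9  90. ]
vee_block 0.66 [465. 132.] [561.7 -77.8   0. ]
gauge_block_20 0.9 [464. 361.] [ 364.3 -121.2    0. ]
```

View pics/w3.png

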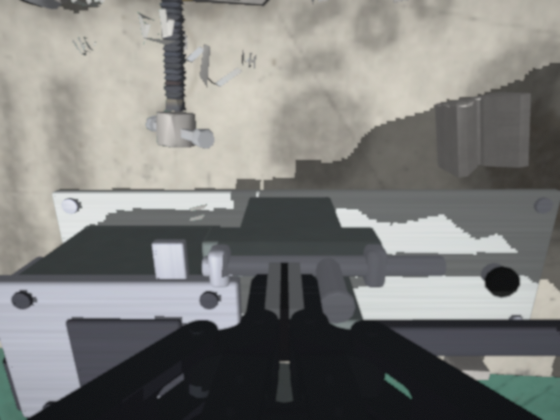

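The bolt tip, at (217,262), is now clear of the ear, at (170,258), and the force has risen. I'll push a little further to confirm it is at its end stop.

To row units: 3 mm / 1000 = 0.003.

Call:
move_tool --ticks '[{"pos": [0,0.003,0],"jaw": 0},{"jaw": 0},{"jaw": 0}]'

```text
clock: 8.4
eef_pos: [502.6, 46.6, 118.3]
tool_rot: [-3.136, -0.001, 0.065]
force: [-1.9, 10.9, 0.6]
width: -0.2
gripper_force: 5.5
```

Call:
move_tool --ticks '[{"pos": [0,0.003,0],"jaw": 0},{"jaw": 0},{"jaw": 0}]'

```text
clock: 8.7
eef_pos: [502.7, 46.3, 118.4]
tool_rot: [-3.134, -0.001, 0.067]
force: [-1.9, 15.6, 0.9]
width: 0.1
gripper_force: 8.3
```

It is firmly on its end stop: no movement and 15 N. I'll back off, rise, and go over the pad.

To row units: 38 mm / 1000 = 0.038, -35 mm / 1000 = -0.035.

Call:
move_tool --ticks '[{"pos": [0,-0.01,0],"jaw": 0},{"pos": [0,-0.006,0],"jaw": 0},{"pos": [0,0,-0.03],"jaw": 0},{"pos": [0,0,-0.035],"jaw": 0},{"pos": [-0.011,0.038,0],"jaw": 0},{"pos": [-0.011,0.038,0],"jaw": 0},{"pos": [-0.011,0.038,0],"jaw": 0},{"pos": [-0.011,0.038,0],"jaw": 0},{"pos": [-0.011,0.038,0],"jaw": 0},{"jaw": 0},{"jaw": 0}]'

```text
clock: 9.8
eef_pos: [458.2, -139.3, 183.2]
tool_rot: [3.141, 0.001, 0.058]
force: [0.0, 0.0, 0.1]
width: -0.0
gripper_force: 0.0
```

```bash
python3 look.py pics/w4.png; python3 -c "
from h import *
need([459.2,-139.7,100],.062)"
```

```text
lever_pad 0.65 [285. 210.] [ 459.7 -140.3   90. ]
fulcrum 0.83 [ 66. 210.] [447.2  15.4  80. ]
lid_lip 0.35 [258. 267.] [ 420.2 -124.4  100. ]
lever 0.68 [ 67. 208.] [448.6  14.8  80. ]
stop_top 0.86 [259. 188.] [ 456. -119.   26.]
reject_box 0.83 [ 95. 180.] [447.6  33.8   0. ]
bush_4 0.85 [143. 267.] [360.   -4.5   0. ]
vee_block 0.7 [218.  53.] [562.5 -79.2   0. ]
gauge_block_20 0.61 [258. 269.] [ 364.5 -119.    -0. ]
at [ 459.  -137.4  183.3] [3.142 0.    0.062] F [ 1.2 -0.1 -0.1] t 10.4 tool shift [ 0.1  2.3 83.3] rotvec [0. 0. 0.]
```

View pics/w4.png

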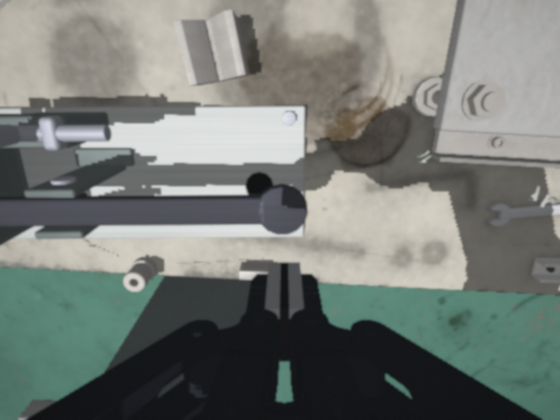

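The pad is centred at (284,209), directly ahead of the fingers in the picture, and the lever is still straight. Going down onto it.

To row units: 40 mm / 1000 = 0.04, 8 mm / 1000 = 0.008.

Call:
move_tool --ticks '[{"pos": [0,0.004,0.04],"jaw": 0},{"pos": [0,0,0.04],"jaw": 0},{"pos": [0,0,0.008],"jaw": 0},{"pos": [0,0,0.008],"jaw": 0},{"jaw": 0}]'

```text
clock: 10.9
eef_pos: [459.1, -141.3, 87.6]
tool_rot: [-3.141, 0.001, 0.062]
force: [-2.9, 1.1, 2.4]
width: 0.3
gripper_force: 1.1
```

Call:
move_tool --ticks '[{"pos": [0,0,0.008],"jaw": 0},{"pos": [0,0,0.008],"jaw": 0},{"jaw": 0}]'

```text
clock: 11.2
eef_pos: [460.0, -141.6, 71.3]
tool_rot: [3.141, -0.002, 0.062]
force: [1.4, 1.4, 1.4]
width: -0.3
gripper_force: 1.1
```

To row units: 6 mm / 1000 = 0.006.

Call:
move_tool --ticks '[{"pos": [0,0,0.006],"jaw": 0},{"pos": [0,0,0.006],"jaw": 0},{"pos": [0,0,0.006],"jaw": 0},{"pos": [0,0,0.006],"jaw": 0},{"jaw": 0}]'

```text
clock: 11.7
eef_pos: [458.8, -141.7, 46.4]
tool_rot: [-3.141, 0.001, 0.062]
force: [0.6, -0.5, 2.4]
width: 0.4
gripper_force: 0.9
```

Call:
move_tool --ticks '[{"pos": [0,0,0.005],"jaw": 0},{"pos": [0,0,0.005],"jaw": 0},{"pos": [0,0,0.003],"jaw": 0},{"jaw": 0}]'

```text
clock: 12.1
eef_pos: [459.1, -141.5, 34.1]
tool_rot: [-3.142, 0.0, 0.062]
force: [0.8, 0.4, 5.1]
width: -0.0
gripper_force: 2.0
```

```bash
python3 look.py pics/w5.png; python3 -c "
from h import *
need([459.2,-142,30],.062)
im,d=cams.get_image('side'); cv2.imwrite('pics/s5.png',cv2.resize(im[150:310,220:420],(800,640))[:600])"
```

```text
lever_pad 0.71 [262. 284.] [ 490.8 -134.2   90. ]
bush_4 0.57 [ 52. 381.] [361.6  -6.2   0. ]
vee_block 0.92 [155.  28.] [561.8 -79.1   0. ]
vee_block 0.52 [262. 283.] [ 437.6 -131.2    0. ]
at [ 459.1 -141.7   34.3] [3.142 0.    0.062] F [-0.3 -0.2  3.8] t 12.7 tool shift [0.  0.3 4.3] rotvec [ 0.  0. -0.]
```

View pics/s5.png

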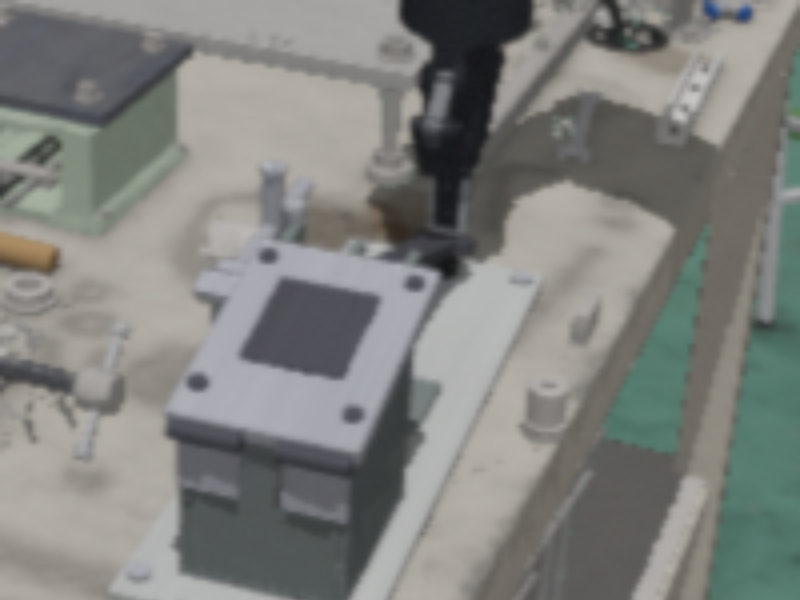

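View pics/w5.png

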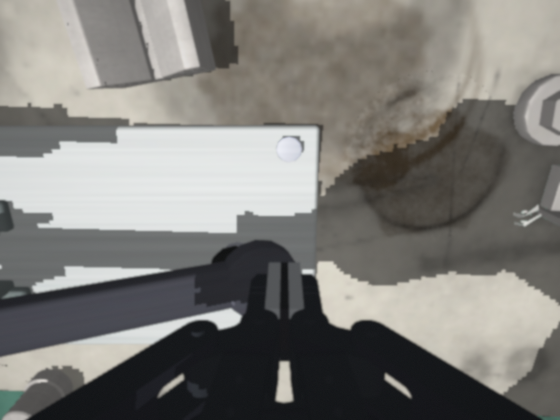

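The lid is tilted up, and the lever is still in line with the pad under the fingers: pad at (262,270), fingertips at (285,268). The bystanders have not moved. I'll press on until the stop resists.

To row units: 3 mm / 1000 = 0.003, 2 mm / 1000 = 0.002.

Call:
move_tool --ticks '[{"pos": [0,0,0.003],"jaw": 0},{"pos": [0,0,0.002],"jaw": 0},{"jaw": 0},{"jaw": 0}]'

```text
clock: 13.15
eef_pos: [459.5, -141.5, 32.3]
tool_rot: [3.14, -0.002, 0.062]
force: [-6.6, 3.7, 39.7]
width: -0.4
gripper_force: 18.0
```

Call:
move_tool --ticks '[{"pos": [0,0,0.002],"jaw": 0},{"pos": [0,0,0.002],"jaw": 0},{"jaw": 0},{"jaw": 0}]'

```text
clock: 13.55
eef_pos: [459.8, -141.4, 31.3]
tool_rot: [3.138, -0.003, 0.063]
force: [-11.1, 5.1, 76.6]
width: 0.3
gripper_force: 34.3
```

On the stop, but pressing harder than needed, so I'll ease to a moderate push.

To row units: -3 mm / 1000 = -0.003.

Call:
move_tool --ticks '[{"pos": [0,0,-0.003],"jaw": 0},{"pos": [0,0,-0.003],"jaw": 0},{"jaw": 0},{"jaw": 0},{"jaw": 0}]'

```text
clock: 14.05
eef_pos: [460.1, -142.2, 32.8]
tool_rot: [3.14, -0.002, 0.062]
force: [-1.8, -0.2, 19.5]
width: -0.1
gripper_force: 9.0
```

```bash
python3 - <<'E'
from h import *
im,d=cams.get_image('scene'); cv2.imwrite('pics/c6.png',cv2.resize(im[150:350,180:430],(750,600)))
for k,z in [('lid_lip',126),('bolt_knob',138.5),('lever_pad',31),('bush_4',0),('vee_block',0),('gauge_block_20',0)]:
    for r in models.mark_of(k,'scene')[:1]: print(k,r['confidence'],atz('scene',r['position'],z).round())
E
```

```text
lid_lip 0.69 [438.  71. 126.]
bolt_knob 0.74 [439.  58. 138.]
lever_pad 0.72 [ 463. -129.   31.]
bush_4 0.73 [366.  -6.   0.]
gauge_block_20 0.48 [ 368. -118.    0.]
```

View pics/c6.png

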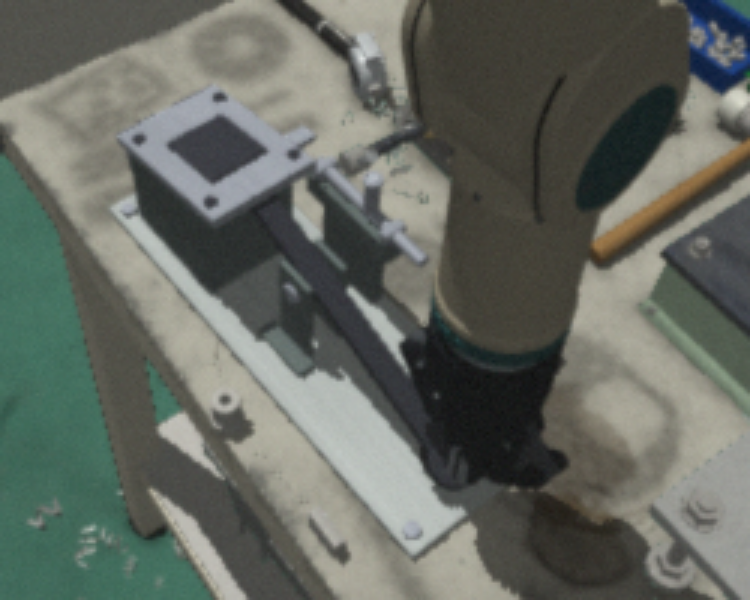

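The lid is raised, with its lip at (255,200). The bolt is drawn back, with its knob at (372,190). The lever sits in its cheeks with the pad held down at (447,470), the push is a steady 19.5 N, and the bystanders have not moved. Handing in.

```bash
python3 -c "
from cell import ctrl
print(ctrl.finish_job())"
```

```text
the job is handed in; nothing more can be done
None
```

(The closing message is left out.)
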